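Press a heatsink mount home with a bench screw press

ROBOT

A 6-joint arm with a two-finger parallel gripper is mounted at the origin on the work surface. World frame = base frame: x ahead of the robot, y to its left, z up, the work surface at z = 0. Lengths are in mm, angles in rad, forces in N, time in s.
With the tool pointing down it reaches from about 275 to 750 mm from the base axis. Payload 10.2 kg.
Tool frame: the origin (TCP) lies midway between the tips of the shut fingers; the grasp point (between the pads) lies 19 mm behind it; z points along the fingers, y is the line along which they close (so a half turn about z gives the same grasp; the last joint's range is limited). The gripper opens to 85 mm and grips with 20 to 120 N. Pads are 22 mm wide; open, the fingers measure 114 mm over their backs; the gripper's body (76 mm by 85 mm) begins 54 mm behind the grasp point. The pads swing forward as they close: fully open they stand 13 mm farther back than shut.
Start: joints at [-1.5, 0.313, 1.498, -0, 1.331, -0.223], TCP at [152.022, -502.514, 231.294] pointing down, gripper open.
Joint ranges: [-2.94, 2.94], [-0.97, 2.17], [0.19, 2.56], [-1.23, 4.37], [0.02, 3.11], [-2.88, 2.88]. Speed limits (rad/s): [2.39, 2.39, 3.01, 3.14, 3.14, 3.14].

INTERFACE

Orientations are given as a unit quaternion [w, x, y, z].
In Python, from rig import ctrl gives the robot as it stands.
- The arm moves only by the tool send_rows, never from a script. Its argument "targets" is a list of rows, each a list of 7 numbers: the closure, from -1 (fully open) to 1 (shut), so that 0 is half open, then the shift along the tool's x, y, z in m, then the turn, a rotation vector about the tool's x, y, z in rad. In form: [[claw, dx, dy, dz, ax, ay, az], ...]. A call has exactly 10 rows; each row shifts and turns the commanded pose from where the row before left it, along the tool's axes as they then stand; what a row does not reach is not made up. A row lasts 1/8 s, in which the tool goes at most 62.5 mm and 10.7 degrees, less where a joint would pass 70% of its speed; a pose out of reach is approached as far as the arm can. A call with a gripper value outside its range is refused whole. The fingers move at their own pace and stop on an object; "squeeze" is the grip in N (left out, the last holds). Time passes only in rows, so rows that do not move let the fingers close, or fill a call up. It gives the time, the measured TCP pose, the force, the opening and the grip force at its end, in the units of the state.
- ctrl.sense(): the state, without advancing time (a new reading comes with each control period).
- ctrl.capture(name): name is "scene" or "side" or "wrist"; returns a dict with "img" (480x640x3 uint8, red, green, blue), "camera_matrix" (3x3 intrinsics, pixels), "k1" (the pictures are not rectified: a ray, as slopes to the right and down, at radius r is drawn at 1 + k1 r^2 times it, then the intrinsics apply), "R" (3x3) and "t" (3): a world point X has camera coordinates R X + t. Camera axes: x right, y down, z forward; pixel columns grow to the right and rows downward; lengths in mm; the calibration is good to about 2 mm. A picture is of the moment at which its call begins. There is no depth.
- ctrl.finish_job(): hands the job in; it is judged then, once.
Trained networks look in a picture, given as the dict that the camera call returned (one of the last four; its "shot" number tells which), for a name from the list of things; names that differ only in an ending like _2 or _b are one class to them, and where a whole thing is asked for, a point or a joint stands for the part that bears it (a point fixed in the world has none). Each returns a list of dicts, best first, with "score" (0 to 1); they miss things now and then, are a little off and sometimes report something else, mostly with a low value. They report only what shows in the picture. A call takes as long as a camera call. They do not tell look-alikes from the thing itself.
- ctrl.boxes_of(query, picture): "extent" ([left, top, width, height] in pixels, round what is visible of it).
- ctrl.landmark_of(query, picture): "point" ([column, row] in pixels: a listed point, or the origin of a listed thing).
The state is a dict: "time_s": time; "joints": joint angles; "dq": joint speeds; "tau": joint torques, N m; "eef_pos": TCP position; "ee_rot": TCP orientation; "force": force on the tool from outside, world axes, zero at the start; "wrist_torque": the same for the moment, N m; "grip_width": opening from 0.0 (shut) to 1.0 (fully open); "grip_force": force on a finger pad.
Only numpy, scipy, OpenCV 4.12 (cv2) and the standard library are available. Lean on these libraries where they do the work, as an engineer would, in place of code of your own. Each camera call takes 0.05 s, during which the arm holds its last target. There are 200 camera calls.

TASK

Push the press's sliding tray by its red handle fully in to its stop, so that the heatsink stands under the press foot. Then wind the crank slowly clockwise (seen from above) until you feel the foot bear firmly on the heatsink, give it half a turn more and no further, let go and leave the press wound down. Leave the speaker, the plug and the fuse cap where they are.

Things in the scene. Friction and masses are not known exactly. Their poses are not given: they have to be found in the camera images.
- press: Blue bench screw press fixed to the desk. Origin: centre of the underside of its 240 (x) x 170 (y) x 20 mm base. Front (tray handle side) is its own -x, z up; yaw varies. A crossbeam 40 mm deep, 170 mm wide, 155 to 185 mm above the desk, stands on columns at y = +-70 mm. The screw axis is the vertical line through the origin.
- handle (a point): Grip point of the tray's upright red handle, a 16 x 16 mm square post whose top is 91 mm above the desk, grip point at 68 mm. Post sides are along the press's x and y. When the tray is fully in, the point lies 100 mm in front of the screw axis (press x = -0.100); nothing stands beside the post.
- shuttle (a joint): How far the tray has been pushed in (m): starts at 0 (fully out), 0.055 = fully in against a hard stop. About 3 N of sliding friction; it stays where left.
- crank_grip (a point): Middle of the crank's upright yellow grip: round post, 16 mm diameter, 200 to 246 mm above the desk, this point at 225 mm; it turns freely about its own axis. It circles the screw axis at 50 mm radius, constant height. The flat crank arm under it (top 199 mm) has nothing standing above it. Starts on the press's rear or right side (x >= 0.02 in press frame).
- crank (a joint): Crank angle (rad), growing clockwise seen from above; a full turn lowers the ram 10 mm. While turning, it takes 2 to 3 N at the grip running free and 8 to 11 N once the foot bears firmly; standing still it reads some 3 N lower. Let go, it may spring back by up to 0.15 turn, which does no harm. Winding to firm contact takes about 0.45 to 1.15 turns, different every time.
- foot: Square 34 x 34 mm steel foot under the ram; origin at the centre of its underside. Does not rotate. Starts 2 to 11 mm above the heatsink's top, set anew every time. It hangs in its collar with a hidden 0 to 2.5 mm of loose play: it first meets the heatsink unfelt (under 10 N) and bears firmly only when the play is used up, so the crank angle of firm contact must be felt, not read.
- heatsink: Loose finned aluminium heatsink, 46 x 46 x 28 mm, lying on the plate; origin at the centre of its underside, z up.
- heatsink_top (a point): Centre of the heatsink's top (fin tips).
- plate (a point): Centre of the top of the black 60 x 60 mm push-fit plate carrying the heatsink between 3 mm lips. Its brass pins sit tight in the green block: at about 210 N it creeps down and stays there. Starts 63 mm above the desk; half a turn past firm contact sinks it about 4 mm (the parts give 1 mm first). Sinking over 7.5 mm, or over 290 N (crank faster than half a turn per second under load), breaks the block.
- speaker: Bystander: cream plastic speaker cube, 85 mm, beside the press; origin at the centre of its underside.
- plug: Bystander: chrome phone plug, 18 mm thick, 64 mm long, lying beside the press; origin under its middle.
- fuse_cap: Bystander: red fuse cap, 22 mm diameter, 20 mm tall; origin at the centre of its underside.
There are look-alikes about, which are no part of the job. Of the things that look like the heatsink, the middle-sized one is meant.

How it is judged:
By the outcome, as a careful person would: the job done as asked, in the order asked, and still so for the second after the job is handed in, with the robot touching nothing.
It also fails if it takes over 64 s, if anything falls off the work surface, if the arm or the gripper's body presses on something with over 40 N, if the wrist force passes 120 N, or if a joint passes its speed limit or range.

## Working session

There is one attempt and no reset: what is moved stays moved. The work goes in short steps, Python scripts to look and compute and a tool call to move; the robot and the scene stay as the last step left them, time stands still between calls to the robot, and variables do not carry over. Pictures are saved under pics/ and viewed, at most 10 in all, crops included, and the job is handed in when it is done.

Besides the shell and the picture viewer there is one more tool, called after "Emit:" by a JSON object that holds its "fn" and its "kwargs", one argument or row to a line. send_rows: Moves the arm, as the interface text tells. Its arguments: {"type":"object","properties":{"targets":{"type":"array"},"squeeze":{"type":"number"}},"required":["targets"]}

```bash
mkdir -p pics; cat > h.py <<'E'
import numpy as np, cv2, json
from rig import ctrl
def save(p,name,crop=None,scale=1):
    im=p["img"][:,:,::-1]
    if crop: x,y,w,h=crop; im=im[y:y+h,x:x+w]
    if scale!=1: im=cv2.resize(im,None,fx=scale,fy=scale,interpolation=cv2.INTER_CUBIC)
    cv2.imwrite("pics/"+name+".png",im)
def ray(p,uv):
    K=np.array(p["camera_matrix"]);R=np.array(p["R"]);t=np.array(p["t"])
    d=np.array([(uv[0]-K[0,2])/K[0,0],(uv[1]-K[1,2])/K[1,1]]);s=d.copy()
    for _ in range(30): s=d/(1+p["k1"]*(s@s))
    return -R.T@t, R.T@np.array([s[0],s[1],1])
def atz(p,uv,z):
    o,d=ray(p,uv); return o+d*(z-o[2])/d[2]
def proj(p,X):
    K=np.array(p["camera_matrix"]);c=np.array(p["R"])@np.array(X,float)+np.array(p["t"])
    s=c[:2]/c[2]; s=s*(1+p["k1"]*(s@s)); return K[:2,:2]@s+K[:2,2]
def tri(l):
    A=np.zeros((3,3));b=np.zeros(3);r=[]
    for p,uv in l:
        o,d=ray(p,uv);d/=np.linalg.norm(d);M=np.eye(3)-np.outer(d,d);A+=M;b+=M@o;r.append((M,o))
    X=np.linalg.solve(A,b); return X,[round(float(np.linalg.norm(M@(X-o))),1) for M,o in r]
E
python3 - <<'E'
from h import *
np.set_printoptions(precision=1,suppress=True)
print(ctrl.sense())
for n in("scene","side"):
    p=ctrl.capture(n);save(p,n)
    o,d=ray(p,(320,240));print(n,o,d)
    for q,z in dict(press=0,handle=68,crank_grip=225,heatsink_top=91,plate=63,speaker=0,plug=0,fuse_cap=0).items():
        print(q,[(np.round(a["point"]),round(a["score"],2),atz(p,a["point"],z)[:2]) for a in ctrl.landmark_of(q,p)])
E
```

```text
{'time_s': 0.0, 'joints': array([-1.5,  0.3,  1.5,  0. ,  1.3, -0.2]), 'dq': array([-0., -0.,  0., -0., -0., -0.]), 'tau': array([ -0. , -41.2, -26. ,  -0. ,   0. ,  -0. ]), 'eef_pos': array([ 152. , -502.3,  230.7]), 'ee_rot': array([-0. ,  1. ,  0.1,  0. ]), 'force': array([-0.6, -0.9, -0.6]), 'wrist_torque': array([ 0.,  0., -0.]), 'grip_force': 0.0, 'grip_width': 1.0016511639866166}
scene [ 830.3 -501.3  640.1] [-0.3  0.7 -0.7]
press [(array([377., 275.]), 0.69, array([645.1, 120. ])), (array([356., 241.]), 0.49, array([561.8, 198.5]))]
handle [(array([304., 240.]), 0.95, array([498.8,  77.1])), (array([328., 327.]), 0.18, array([638.7, -94.7]))]
crank_grip []
heatsink_top [(array([275., 310.]), 0.93, array([ 554.3, -120.5])), (array([355., 240.]), 0.68, array([598.6, 101. ])), (array([245., 258.]), 0.6, array([441.3, -39.7]))]
plate [(array([353., 251.]), 0.69, array([597. ,  98.9]))]
speaker [(array([377., 373.]), 0.71, array([730.6, -94.3]))]
plug [(array([383., 223.]), 0.4, array([593.3, 287.4]))]
fuse_cap [(array([331., 330.]), 0.64, array([623.1, -48.5]))]
side [504.8 872.5
[... 228 characters left out ...]
, 0.49, array([691.6,  90.6])), (array([303., 300.]), 0.22, array([573.2, 291. ]))]
heatsink_top [(array([300., 291.]), 0.97, array([599.5, 100.7])), (array([394., 287.]), 0.97, array([423.7,  80. ])), (array([347., 265.]), 0.84, array([515.,  13.])), (array([249., 225.]), 0.3, array([ 737.5, -127. ]))]
plate [(array([303., 301.]), 0.73, array([595.7,  95.4])), (array([301., 304.]), 0.66, array([599. , 104.5])), (array([249., 267.]), 0.64, array([719.1,  -8.4]))]
speaker [(array([250., 270.]), 0.78, array([735.3, -82.4]))]
plug [(array([297., 403.]), 0.84, array([589.3, 289.8])), (array([301., 291.]), 0.38, array([612.3, -11.4]))]
fuse_cap [(array([300., 280.]), 0.59, array([617.3, -49.6]))]
```

View pics/scene.png

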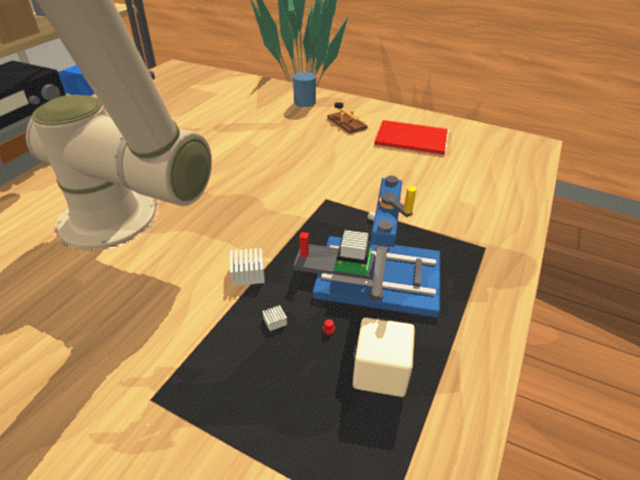

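View pics/side.png

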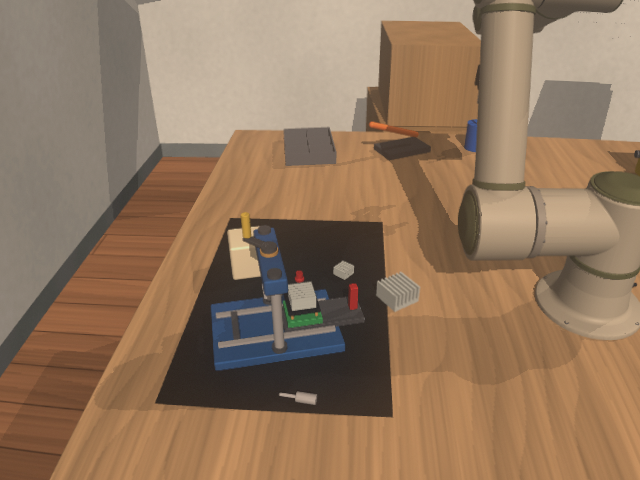

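The candidates for the heatsink, in scene pixels, are: small loose one (275,318), big loose one (247,266), and the middle-sized one on the plate (354,243), which is the one meant. The red posts are the tray handle (304,244) and the fuse cap (329,327). The yellow crank grip is at (410,198) in scene and (246,225) in side. Next I'll refine the positions and check with one crop.

```bash
cat > m.py <<'E'
from h import *
np.set_printoptions(precision=1,suppress=True)
def seg(p,lo,hi,box):
    x,y,w,h=box;hsv=cv2.cvtColor(p["img"],cv2.COLOR_RGB2HSV)[y:y+h,x:x+w]
    m=cv2.inRange(hsv,np.array(lo),np.array(hi));n,l,s,c=cv2.connectedComponentsWithStats(m)
    i=1+np.argmax(s[1:,4]);return c[i]+[x,y],s[i]+[x,y,0,0,0]
E
python3 - <<'E'
from m import *
a=ctrl.capture("scene");b=ctrl.capture("side")
H=[seg(a,(0,150,60),(8,255,255),(290,225,30,40)),seg(b,(0,150,60),(8,255,255),(340,278,25,40))]
G=[seg(a,(20,150,60),(35,255,255),(395,175,30,45)),seg(b,(20,150,60),(35,255,255),(232,205,25,40))]
print(H,G)
print("handle",tri([(a,H[0][0]),(b,H[1][0])]),"grip",tri([(a,G[0][0]),(b,G[1][0])]))
for q in("heatsink_top","press"):
    A=[l["point"] for l in ctrl.landmark_of(q,a)];B=[l["point"] for l in ctrl.landmark_of(q,b)]
    for u in A:
        for v in B:
            X,r=tri([(a,u),(b,v)])
            if max(r)<12: print(q,X,r)
save(a,"c1",(280,160,180,160),4)
E
```

```text
[(array([303.5, 243.3]), array([299, 232,  10,  25, 210])), (array([353., 296.]), array([348, 283,  10,  27, 225]))] [(array([409.5, 198.9]), array([404, 186,  13,  28, 231])), (array([245.6, 224.9]), array([241, 213,  10,  25, 166]))]
handle (array([500.1,  74.6,  62.3]), [1.0, 1.0]) grip (array([692.5,  90. , 224.9]), [0.4, 0.4])
heatsink_top [406.5   5.6  37.2] [1.4, 1.4]
heatsink_top [600.  100.3  92.6] [0.3, 0.3]
press [648.8 112.7  -2.2] [4.2, 4.2]
```

View pics/c1.png

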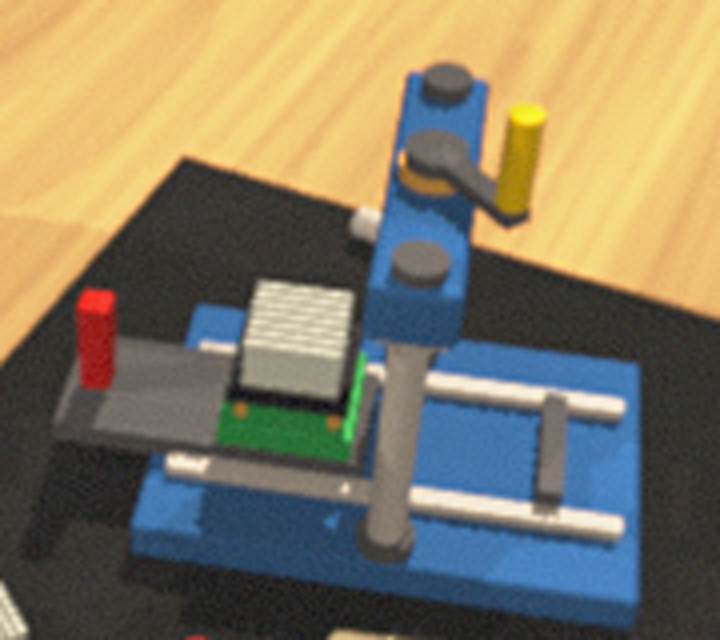

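Crop shows the red handle post at the left, the middle-sized heatsink on the black plate and green block, and the yellow grip at the end of the crank arm, so the choice is confirmed. I'll get yaw from the column caps.

```bash
python3 - <<'E'
from m import *
a=ctrl.capture("scene");b=ctrl.capture("side")
P=[tri([(a,u),(b,v)]) for u,v in (((391.7,180),(264,231)),((385,225.3),(274,274.3)))];print(P)
d=P[0][0]-P[1][0];print("mid",(P[0][0]+P[1][0])/2,np.linalg.norm(d),"yaw",np.arctan2(-d[0],d[1]))
d=P[1][0]-P[0][0];print(np.arctan2(-d[0],d[1]))
s=ctrl.sense();from scipy.spatial.transform import Rotation as R
q=s["ee_rot"];print(q, R.from_quat(np.roll(q,-1)).as_matrix())
from scipy.optimize import least_squares
Hd=np.array([500.1,74.6]);G=np.array([692.5,90]);K=np.array([600,100.3])
M=((P[0][0]+P[1][0])/2)[:2];D=(P[1][0]-P[0][0])[:2];D=D*np.sign(D[1])
def f(v):
    A=v[:2];x=np.array([np.cos(v[2]),np.sin(v[2])]);y=np.array([-x[1],x[0]])
    return np.r_[A-155*x-Hd,np.linalg.norm(G-A)-50,(A-55*x-K)/1.5,(A-M)/3,(140*y-D)/4]
r=least_squares(f,[650,113,.25]);print(r.x,r.fun)
E
```

```text
[(array([652.4, 119.1, 232.1]), [2.7, 2.7]), (array([646.8, 114. , 136.3]), [2.6, 2.6])]
mid [649.6 116.6 184.2] 96.08238431851325 yaw -0.8287630037689148
2.3128296498208787
[ 0.   1.   0.1 -0. ] [[ 1.   0.3 -0. ]
 [ 0.3 -1.  -0. ]
 [-0.   0.  -1. ]]
[650.3 115.2   0.3] [  0.5   0.3  -0.8  -1.9   0.4   0.2  -0.5 -10.5  32.5]
```

```bash
python3 - <<'E'
from m import *
a=ctrl.capture("scene");b=ctrl.capture("side")
P=[tri([(a,u),(b,v)]) for u,v in (((391.7,180),(274,274.3)),((385,225.3),(264,231)))];print(P)
from scipy.spatial.transform import Rotation as R
from scipy.optimize import least_squares
Hd=np.array([500.1,74.6]);G=np.array([692.5,90]);K=np.array([600,100.3])
M=((P[0][0]+P[1][0])/2)[:2];D=(P[0][0]-P[1][0])[:2]
def f(v):
    A=v[:2];x=np.array([np.cos(v[2]),np.sin(v[2])]);y=np.array([-x[1],x[0]])
    return np.r_[A-155*x-Hd,np.linalg.norm(G-A)-50,(A-55*x-K)/1.5,(A-M)/2,(140*y-D)/2]
r=least_squares(f,[650,113,.25]);np.set_printoptions(precision=4,suppress=True);print(r.x,r.fun)
s=ctrl.sense();m=R.from_quat(np.roll(s["ee_rot"],-1)).as_matrix();print(m,s["eef_pos"],s["time_s"])
th=r.x[2];T=np.array([Hd[0],Hd[1],49]);x=m[:2,0]
print("turn az (tool)", -(th-np.arctan2(x[1],x[0])))
print("delta tool", m.T@(np.r_[Hd,110]-s["eef_pos"]))
E
```

```text
[(array([631. , 183.9, 189.3]), [0.3, 0.3]), (array([668.5,  50.6, 188.6]), [0.3, 0.3])]
[650.2456 116.2395   0.2727] [ 0.8731 -0.1065 -0.2612 -1.8147  0.7509  0.2295 -0.5125 -0.0988  0.7732]
[[ 0.9572  0.2895  0.    ]
 [ 0.2895 -0.9572  0.    ]
 [ 0.      0.     -1.    ]] [ 152.0238 -502.5138  231.2913] 1.4
turn az (tool) 0.021040218895485463
delta tool [ 500.2547 -451.6168  121.3117]
```

Emit:
{"fn": "send_rows", "kwargs": {
  "targets": [
    [-1,0.035,-0.0315,0,0,0,0.002],
    [-1,0.035,-0.0315,0,0,0,0.002],
    [-1,0.035,-0.0315,0,0,0,0.002],
    [-1,0.035,-0.0315,0,0,0,0.002],
    [-1,0.035,-0.0315,0,0,0,0.002],
    [-1,0.035,-0.0315,0,0,0,0.002],
    [-1,0.035,-0.0315,0,0,0,0.002],
    [-1,0.035,-0.0315,0,0,0,0.002],
    [-1,0.035,-0.0315,0,0,0,0.002],
    [-1,0.035,-0.0315,0,0,0,0.003]
  ],
  "squeeze": 30
}}

```text
time_s: 2.65
eef_pos: [400.1, -100.5, 231.5]
ee_rot: [0.0, 0.991, 0.136, 0.0]
force: [0.3, -1.7, 1.1]
grip_width: 0.997
grip_force: 0.0
```

```bash
cat > d.py <<'E'
import sys
from m import *
from scipy.spatial.transform import Rotation as R
np.set_printoptions(precision=4,suppress=True)
s=ctrl.sense();m=R.from_quat(np.roll(s["ee_rot"],-1)).as_matrix()
print("t",s["time_s"],"pos",s["eef_pos"],"F",s["force"],"w",s["grip_width"],"g",s["grip_force"])
print("az",-(0.2727-np.arctan2(m[1,0],m[0,0])),"delta tool",m.T@(np.array(list(map(float,sys.argv[1:4])))-s["eef_pos"]))
E
python3 d.py 500 74.6 49
```

```text
t 2.65 pos [ 400.0934 -100.4565  231.5322] F [ 0.2609 -1.6608  1.0598] w 0.9965236554436679 g 0.0
az 2.3463530945955213e-06 delta tool [ 143.2737 -141.7763  182.5273]
```

Emit:
{"fn": "send_rows", "kwargs": {
  "targets": [
    [-1,0.0358,-0.0354,0,0,0,0],
    [-1,0.0358,-0.0354,0,0,0,0],
    [-1,0.0358,-0.0354,0,0,0,0],
    [-1,0.0358,-0.0354,0,0,0,0],
    [-1,0,0,0.03,0,0,0],
    [-1,0,0,0.03,0,0,0],
    [-1,0,0,0.03,0,0,0],
    [-1,0,0,0.03,0,0,0],
    [-1,0,0,0,0,0,0],
    [-1,0,0,0,0,0,0]
  ]
}}

```text
time_s: 3.9
eef_pos: [499.8, 73.0, 112.5]
ee_rot: [0.0, 0.991, 0.136, 0.001]
force: [-0.3, -0.6, 0.6]
grip_width: 1.001
grip_force: 0.0
```

```bash
python3 d.py 500 74.6 49; python3 - <<'E'
from h import *
save(ctrl.capture("wrist"),"w1")
E
```

```text
t 3.9 pos [499.835   73.0204 112.5132] F [-0.3214 -0.567   0.6384] w 1.000627539004754 g 0.0
az 0.00011730241838181499 delta tool [ 0.4787 -1.5168 63.5132]
```

View pics/w1.png

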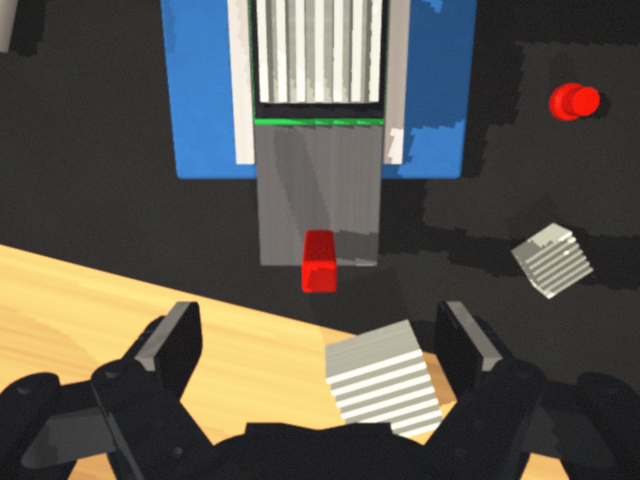

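The wrist view shows the red post centred at column 319, between the fingers (about 200 and 440), and the press square to the picture. I'll go down and grip it.

Emit:
{"fn": "send_rows", "kwargs": {
  "targets": [
    [-1,0,-0.0015,0.016,0,0,0],
    [-1,0,0,0.016,0,0,0],
    [-1,0,0,0.016,0,0,0],
    [-1,0,0,0.015,0,0,0],
    [1,0,0,0,0,0,0],
    [1,0,0,0,0,0,0],
    [1,0,0,0,0,0,0],
    [1,0,0,0,0,0,0],
    [1,0,0,0,0,0,0],
    [1,0,0,0,0,0,0]
  ],
  "squeeze": 30
}}

```text
time_s: 5.2
eef_pos: [500.0, 72.7, 49.0]
ee_rot: [0.002, 0.991, 0.136, 0.001]
force: [3.0, -13.5, 1.3]
grip_width: 0.179
grip_force: 38.2
```

```bash
python3 d.py 553.9 89.3 49
```

```text
t 5.2 pos [500.0363  72.6902  48.9796] F [  2.9797 -13.5499   1.3411] w 0.17901766262327903 g 38.24769973754883
az 6.732690232064131e-05 delta tool [56.3468 -1.4853  0.0899]
```

Emit:
{"fn": "send_rows", "kwargs": {
  "targets": [
    [1,0.004,0.0015,0,0,0,0],
    [1,0.008,0,0,0,0,0],
    [1,0.008,0,0,0,0,0],
    [1,0.008,0,0,0,0,0],
    [1,0.008,0,0,0,0,0],
    [1,0.008,0,0,0,0,0],
    [1,0.005,0,0,0,0,0],
    [1,0.003,0,0,0,0,0],
    [1,0.001,0,0,0,0,0],
    [1,0,0,0,0,0,0]
  ]
}}

```text
time_s: 6.45
eef_pos: [550.8, 86.9, 49.0]
ee_rot: [0.0, 0.991, 0.136, 0.001]
force: [-1.3, -5.0, 6.3]
grip_width: 0.182
grip_force: 39.0
```

```bash
python3 d.py 553.9 89.3 49
```

```text
t 6.45 pos [550.761   86.9135  48.9891] F [-1.289  -5.0429  6.3366] w 0.18203384677823878 g 38.976523876190186
az 3.347522062352448e-05 delta tool [ 3.6659 -1.4527 -0.0077]
```

Emit:
{"fn": "send_rows", "kwargs": {
  "targets": [
    [1,0.001,0,0,0,0,0],
    [1,0.001,0,0,0,0,0],
    [1,0.001,0,0,0,0,0],
    [1,0.001,0,0,0,0,0],
    [1,0.001,0,0,0,0,0],
    [1,0.001,0,0,0,0,0],
    [1,0,0,0,0,0,0],
    [1,0,0,0,0,0,0],
    [1,0,0,0,0,0,0],
    [1,0,0,0,0,0,0]
  ]
}}

```text
time_s: 7.7
eef_pos: [552.5, 87.4, 48.9]
ee_rot: [0.001, 0.991, 0.136, -0.005]
force: [-25.7, -13.4, 22.0]
grip_width: 0.183
grip_force: 41.5
```

```bash
python3 d.py 553.9 89.3 49
```

```text
t 7.7 pos [552.4993  87.4327  48.8649] F [-25.7452 -13.4167  21.9728] w 0.18337320325891193 g 41.51318550109863
az 0.0008023841961148914 delta tool [ 1.8516 -1.4195 -0.1536]
```

Emit:
{"fn": "send_rows", "kwargs": {
  "targets": [
    [1,-0.0035,0,0,0,0,0],
    [-1,0,0,0,0,0,0],
    [-1,0,0,0,0,0,0],
    [-1,0,0,0,0,0,0],
    [-1,0,0,0,0,0,0],
    [-1,0,0,-0.04,0,0,0],
    [-1,0,0,-0.05,0,0,0],
    [-1,0,0,-0.05,0,0,0],
    [-1,0,0,-0.05,0,0,0],
    [-1,0,0,-0.04,0,0,0]
  ]
}}

```text
time_s: 8.95
eef_pos: [552.6, 88.1, 280.5]
ee_rot: [0.0, 0.991, 0.136, 0.001]
force: [0.2, 1.3, -0.5]
grip_width: 0.999
grip_force: 0.0
```

```bash
python3 d.py 692 89 275; python3 - <<'E'
from m import *
a=ctrl.capture("scene");b=ctrl.capture("side")
u=seg(a,(20,150,60),(35,255,255),(395,175,30,45))[0];v=seg(b,(20,150,60),(35,255,255),(232,205,25,40))[0]
print(tri([(a,u),(b,v)]))
u=seg(a,(0,150,60),(8,255,255),(290,215,55,50));v=seg(b,(0,150,60),(8,255,255),(310,278,50,40))
print(tri([(a,u[0]),(b,v[0])]),u,v)
E
```

```text
t 8.95 pos [552.6108  88.1143 280.5016] F [ 0.1517  1.2678 -0.5487] w 0.9987076179442301 g 0.0
az 0.00022566732269097 delta tool [134.4599  36.7171   5.7261]
(array([692.2,  90.4, 224.8]), [0.4, 0.4])
(array([553.1,  88.6,  61.1]), [0.6, 0.6]) (array([330.5, 247.9]), array([326, 236,   9,  25, 176])) (array([325.2, 300. ]), array([321, 287,   9,  27, 214]))
```

Emit:
{"fn": "send_rows", "kwargs": {
  "targets": [
    [-1,0.027,0.0072,0,0,0,0],
    [-1,0.027,0.0072,0,0,0,0],
    [-1,0.027,0.0072,0,0,0,0],
    [-1,0.027,0.0072,0,0,0,0],
    [-1,0.027,0.0072,0,0,0,0],
    [-1,0,0,0.018,0,0,0],
    [-1,0,0,0.018,0,0,0],
    [-1,0,0,0,0,0,0],
    [-1,0,0,0,0,0,0],
    [-1,0,0,0,0,0,0]
  ]
}}

```text
time_s: 10.3
eef_pos: [692.5, 89.8, 243.2]
ee_rot: [0.0, 0.991, 0.136, 0.001]
force: [0.3, 0.3, 0.5]
grip_width: 0.998
grip_force: 0.0
```

```bash
python3 d.py 692 89.3 207; python3 - <<'E'
from h import *
save(ctrl.capture("wrist"),"w2")
E
```

```text
t 10.3 pos [692.52    89.7522 243.1992] F [0.2747 0.2977 0.4567] w 0.997933271434767 g 0.0
az 0.00015289886142627607 delta tool [-0.672   0.2785 36.1984]
```

View pics/w2.png

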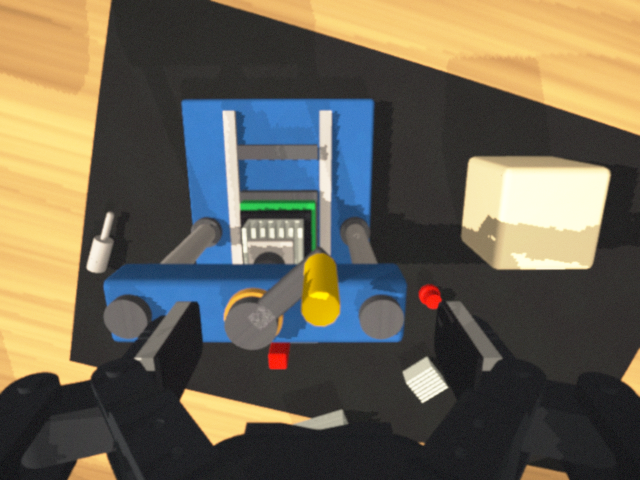

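Wrist view: the yellow grip is centred at column 320, between the fingers. The hub is at (252,318), the fuse cap at (429,296) and the speaker is clear on the right. I'll go down and grip.

Emit:
{"fn": "send_rows", "kwargs": {
  "targets": [
    [-1,0,0,0.018,0,0,0],
    [-1,0,0,0.018,0,0,0],
    [-1,0,0,0,0,0,0],
    [1,0,0,0,0,0,0],
    [1,0,0,0,0,0,0],
    [1,0,0,0,0,0,0],
    [1,0,0,0,0,0,0],
    [1,0,0,0,0,0,0],
    [1,0,0,0,0,0,0],
    [1,0,0,0,0,0,0]
  ],
  "squeeze": 25
}}

```text
time_s: 11.6
eef_pos: [692.5, 89.6, 206.7]
ee_rot: [0.0, 0.991, 0.136, 0.0]
force: [0.2, -1.4, 3.1]
grip_width: 0.177
grip_force: 25.5
```

```bash
cat > k.py <<'E'
import sys
from m import *
np.set_printoptions(precision=4,suppress=True)
C=np.array([649.8,115.2]);th=0.2727
M=np.array([[np.cos(th),np.sin(th)],[np.sin(th),-np.cos(th)]])  # world->tool xy (self inverse)
s=ctrl.sense();p=M@(s["eef_pos"][:2]-C);psi=np.arctan2(p[1],p[0]);r=p/np.linalg.norm(p)
F=M@s["force"][:2]
print("t",s["time_s"],"pos",s["eef_pos"],"r",np.linalg.norm(p),"psi",psi,"Fresist",-F@[-r[1],r[0]],"Frad",F@r,"Fz",s["force"][2],"w",s["grip_width"],s["grip_force"])
if len(sys.argv)>1:
    q,d=float(sys.argv[1]),float(sys.argv[2])
    a=q+d*np.arange(11);P=50*np.c_[np.cos(a),np.sin(a)];D=np.diff(P,axis=0)/1000
    print([[1,round(x,4),round(y,4),0,0,0,0] for x,y in D.tolist()],"end",a[-1])
E
python3 k.py 0.84 0.12
```

```text
t 11.6 pos [692.5126  89.5819 206.6559] r 49.806136759147954 psi 0.8129562985924518 Fresist -1.0739187041949876 Frad 0.8385076319110873 Fz 3.0936429408930413 w 0.17669108294300226 25.473959147930145
[[1, -0.0047, 0.0037, 0, 0, 0, 0], [1, -0.0051, 0.0031, 0, 0, 0, 0], [1, -0.0054, 0.0025, 0, 0, 0, 0], [1, -0.0057, 0.0018, 0, 0, 0, 0], [1, -0.0059, 0.0011, 0, 0, 0, 0], [1, -0.006, 0.0004, 0, 0, 0, 0], [1, -0.006, -0.0003, 0, 0, 0, 0], [1, -0.0059, -0.001, 0, 0, 0, 0], [1, -0.0057, -0.0017, 0, 0, 0, 0], [1, -0.0055, -0.0024, 0, 0, 0, 0]] end 2.04
```

```bash
python3 k.py 0.814 0.12;python3 k.py 2.014 0.12|tail -1
```

```text
t 11.6 pos [692.5126  89.5819 206.6559] r 49.806136759147954 psi 0.8129562985924518 Fresist -1.0739187041949876 Frad 0.8385076319110873 Fz 3.0936429408930413 w 0.17669108294300226 25.473959147930145
[[1, -0.0046, 0.0038, 0, 0, 0, 0], [1, -0.005, 0.0033, 0, 0, 0, 0], [1, -0.0054, 0.0026, 0, 0, 0, 0], [1, -0.0057, 0.002, 0, 0, 0, 0], [1, -0.0059, 0.0013, 0, 0, 0, 0], [1, -0.006, 0.0006, 0, 0, 0, 0], [1, -0.006, -0.0001, 0, 0, 0, 0], [1, -0.0059, -0.0009, 0, 0, 0, 0], [1, -0.0058, -0.0016, 0, 0, 0, 0], [1, -0.0056, -0.0022, 0, 0, 0, 0]] end 2.014
[[1, -0.0053, -0.0029, 0, 0, 0, 0], [1, -0.0049, -0.0035, 0, 0, 0, 0], [1, -0.0044, -0.0041, 0, 0, 0, 0], [1, -0.0039, -0.0046, 0, 0, 0, 0], [1, -0.0033, -0.005, 0, 0, 0, 0], [1, -0.0027, -0.0054, 0, 0, 0, 0], [1, -0.002, -0.0056, 0, 0, 0, 0], [1, -0.0014, -0.0058, 0, 0, 0, 0], [1, -0.0006, -0.006, 0, 0, 0, 0], [1, 0.0001, -0.006, 0, 0, 0, 0]] end 3.2139999999999995
```

Emit:
{"fn": "send_rows", "kwargs": {
  "targets": [
    [1,-0.0046,0.0038,0,0,0,0],
    [1,-0.005,0.0033,0,0,0,0],
    [1,-0.0054,0.0026,0,0,0,0],
    [1,-0.0057,0.002,0,0,0,0],
    [1,-0.0059,0.0013,0,0,0,0],
    [1,-0.006,0.0006,0,0,0,0],
    [1,-0.006,-0.0001,0,0,0,0],
    [1,-0.0059,-0.0009,0,0,0,0],
    [1,-0.0058,-0.0016,0,0,0,0],
    [1,-0.0056,-0.0022,0,0,0,0]
  ]
}}

```text
time_s: 12.85
eef_pos: [640.3, 65.5, 206.6]
ee_rot: [0.0, 0.991, 0.136, -0.0]
force: [1.0, -4.7, 4.7]
grip_width: 0.179
grip_force: 25.9
```

```bash
python3 k.py
```

```text
t 12.85 pos [640.2699  65.4703 206.5715] r 50.63463736622008 psi 2.032837786889472 Fresist 1.8600190643341588 Frad 4.42700820354471 Fz 4.7245142119454115 w 0.1787317966501136 25.854789912700653
```

Emit:
{"fn": "send_rows", "kwargs": {
  "targets": [
    [1,-0.0053,-0.0028,0,0,0,0],
    [1,-0.0049,-0.0035,0,0,0,0],
    [1,-0.0044,-0.0041,0,0,0,0],
    [1,-0.0039,-0.0046,0,0,0,0],
    [1,-0.0033,-0.005,0,0,0,0],
    [1,-0.0027,-0.0054,0,0,0,0],
    [1,-0.002,-0.0056,0,0,0,0],
    [1,-0.0014,-0.0058,0,0,0,0],
    [1,-0.0006,-0.006,0,0,0,0],
    [1,0.0001,-0.006,0,0,0,0]
  ]
}}

```text
time_s: 14.1
eef_pos: [599.9, 105.7, 206.5]
ee_rot: [0.0, 0.991, 0.136, -0.0]
force: [3.2, -1.7, 4.8]
grip_width: 0.18
grip_force: 25.8
```

```bash
python3 k.py 3.214 0.06; python3 k.py 3.814 0.06|tail -1
```

```text
t 14.1 pos [599.9222 105.6922 206.5428] r 50.77588214943399 psi -3.0572543120873883 Fresist 2.259350815305832 Frad -2.8201383559244046 Fz 4.792898722219726 w 0.1799537315601845 25.828507840633392
[[1, 0.0003, -0.003, 0, 0, 0, 0], [1, 0.0005, -0.003, 0, 0, 0, 0], [1, 0.0007, -0.0029, 0, 0, 0, 0], [1, 0.0008, -0.0029, 0, 0, 0, 0], [1, 0.001, -0.0028, 0, 0, 0, 0], [1, 0.0012, -0.0028, 0, 0, 0, 0], [1, 0.0013, -0.0027, 0, 0, 0, 0], [1, 0.0015, -0.0026, 0, 0, 0, 0], [1, 0.0016, -0.0025, 0, 0, 0, 0], [1, 0.0018, -0.0024, 0, 0, 0, 0]] end 3.814
[[1, 0.0019, -0.0023, 0, 0, 0, 0], [1, 0.0021, -0.0022, 0, 0, 0, 0], [1, 0.0022, -0.002, 0, 0, 0, 0], [1, 0.0023, -0.0019, 0, 0, 0, 0], [1, 0.0024, -0.0018, 0, 0, 0, 0], [1, 0.0025, -0.0016, 0, 0, 0, 0], [1, 0.0026, -0.0015, 0, 0, 0, 0], [1, 0.0027, -0.0013, 0, 0, 0, 0], [1, 0.0028, -0.0011, 0, 0, 0, 0], [1, 0.0028, -0.001, 0, 0, 0, 0]] end 4.414
```

Emit:
{"fn": "send_rows", "kwargs": {
  "targets": [
    [1,0.0003,-0.003,0,0,0,0],
    [1,0.0005,-0.003,0,0,0,0],
    [1,0.0007,-0.0029,0,0,0,0],
    [1,0.0008,-0.0029,0,0,0,0],
    [1,0.001,-0.0028,0,0,0,0],
    [1,0.0012,-0.0028,0,0,0,0],
    [1,0.0013,-0.0027,0,0,0,0],
    [1,0.0015,-0.0026,0,0,0,0],
    [1,0.0016,-0.0025,0,0,0,0],
    [1,0.0018,-0.0024,0,0,0,0]
  ]
}}

```text
time_s: 15.35
eef_pos: [603.3, 134.6, 206.5]
ee_rot: [0.0, 0.991, 0.136, 0.0]
force: [3.3, -3.7, 4.5]
grip_width: 0.177
grip_force: 25.9
```

```bash
python3 k.py
```

```text
t 15.35 pos [603.2902 134.6101 206.529 ] r 50.3975781688859 psi -2.4735335355208186 Fresist 2.1614924672909166 Frad -4.484896843290072 Fz 4.472259985744853 w 0.17653607442284136 25.857252180576324
```

Emit:
{"fn": "send_rows", "kwargs": {
  "targets": [
    [1,0.0019,-0.0023,0,0,0,0],
    [1,0.0021,-0.0022,0,0,0,0],
    [1,0.0022,-0.002,0,0,0,0],
    [1,0.0023,-0.0019,0,0,0,0],
    [1,0.0024,-0.0018,0,0,0,0],
    [1,0.0025,-0.0016,0,0,0,0],
    [1,0.0026,-0.0015,0,0,0,0],
    [1,0.0027,-0.0013,0,0,0,0],
    [1,0.0028,-0.0011,0,0,0,0],
    [1,0.0028,-0.001,0,0,0,0]
  ]
}}

```text
time_s: 16.6
eef_pos: [622.0, 156.7, 206.5]
ee_rot: [0.001, 0.991, 0.136, -0.0]
force: [1.7, -5.4, 6.3]
grip_width: 0.178
grip_force: 26.0
```

```bash
python3 k.py 4.414 0.06; for i in 5.014 5.614 6.214 6.814 7.414; do python3 k.py $i 0.06|tail -1;done
```

```text
t 16.6 pos [621.9705 156.721  206.5129] r 49.984704933611695 psi -1.8885763184169864 Fresist 1.6354454229741946 Frad -5.456990716049854 Fz 6.27098393911777 w 0.17756916281024254 25.9546360373497
[[1, 0.0029, -0.0008, 0, 0, 0, 0], [1, 0.0029, -0.0006, 0, 0, 0, 0], [1, 0.003, -0.0004, 0, 0, 0, 0], [1, 0.003, -0.0003, 0, 0, 0, 0], [1, 0.003, -0.0001, 0, 0, 0, 0], [1, 0.003, 0.0001, 0, 0, 0, 0], [1, 0.003, 0.0003, 0, 0, 0, 0], [1, 0.003, 0.0005, 0, 0, 0, 0], [1, 0.0029, 0.0006, 0, 0, 0, 0], [1, 0.0029, 0.0008, 0, 0, 0, 0]] end 5.013999999999999
[[1, 0.0028, 0.001, 0, 0, 0, 0], [1, 0.0028, 0.0011, 0, 0, 0, 0], [1, 0.0027, 0.0013, 0, 0, 0, 0], [1, 0.0026, 0.0015, 0, 0, 0, 0], [1, 0.0025, 0.0016, 0, 0, 0, 0], [1, 0.0024, 0.0018, 0, 0, 0, 0], [1, 0.0023, 0.0019, 0, 0, 0, 0], [1, 0.0022, 0.002, 0, 0, 0, 0], [1, 0.0021, 0.0022, 0, 0, 0, 0], [1, 0.0019, 0.0023, 0, 0, 0, 0]] end 5.614
[[1, 0.0018, 0.0024, 0, 0, 0, 0], [1, 0.0016, 0.0025, 0, 0, 0, 0], [1, 0.0015, 0.0026, 0, 0, 0, 0], [1, 0.0013, 0.0027, 0, 0, 0, 0], [1, 0.0012, 0.0028, 0, 0, 0, 0], [1, 0.001, 0.0028, 0, 0, 0, 0], [1, 0.0008, 0.00
[... 475 characters left out ...]
d 6.814
[[1, -0.0016, 0.0025, 0, 0, 0, 0], [1, -0.0017, 0.0024, 0, 0, 0, 0], [1, -0.0019, 0.0023, 0, 0, 0, 0], [1, -0.002, 0.0022, 0, 0, 0, 0], [1, -0.0022, 0.0021, 0, 0, 0, 0], [1, -0.0023, 0.002, 0, 0, 0, 0], [1, -0.0024, 0.0018, 0, 0, 0, 0], [1, -0.0025, 0.0017, 0, 0, 0, 0], [1, -0.0026, 0.0015, 0, 0, 0, 0], [1, -0.0027, 0.0014, 0, 0, 0, 0]] end 7.414
[[1, -0.0028, 0.0012, 0, 0, 0, 0], [1, -0.0028, 0.001, 0, 0, 0, 0], [1, -0.0029, 0.0009, 0, 0, 0, 0], [1, -0.0029, 0.0007, 0, 0, 0, 0], [1, -0.003, 0.0005, 0, 0, 0, 0], [1, -0.003, 0.0003, 0, 0, 0, 0], [1, -0.003, 0.0001, 0, 0, 0, 0], [1, -0.003, -0.0, 0, 0, 0, 0], [1, -0.003, -0.0002, 0, 0, 0, 0], [1, -0.003, -0.0004, 0, 0, 0, 0]] end 8.014
```

Emit:
{"fn": "send_rows", "kwargs": {
  "targets": [
    [1,0.0029,-0.0004,0,0,0,0],
    [1,0.0029,-0.0004,0,0,0,0],
    [1,0.003,-0.0003,0,0,0,0],
    [1,0.003,-0.0002,0,0,0,0],
    [1,0.003,-0.0001,0,0,0,0],
    [1,0.003,0.0001,0,0,0,0],
    [1,0.003,0.0003,0,0,0,0],
    [1,0.003,0.0005,0,0,0,0],
    [1,0.0029,0.0006,0,0,0,0],
    [1,0.0029,0.0008,0,0,0,0]
  ]
}}

```text
time_s: 17.85
eef_pos: [650.1, 164.7, 206.5]
ee_rot: [-0.0, 0.991, 0.136, -0.001]
force: [-2.0, -1.3, 7.1]
grip_width: 0.179
grip_force: 25.9
```

```bash
python3 k.py
```

```text
t 17.85 pos [650.109  164.6613 206.4826] r 49.46223846046458 psi -1.2918491087857817 Fresist 1.981195314863501 Frad -1.2951096974610712 Fz 7.076882880796565 w 0.1786417521195724 25.94478875398636
```

Emit:
{"fn": "send_rows", "kwargs": {
  "targets": [
    [1,0.0028,0.001,0,0,0,0],
    [1,0.0028,0.0011,0,0,0,0],
    [1,0.0027,0.0013,0,0,0,0],
    [1,0.0026,0.0015,0,0,0,0],
    [1,0.0025,0.0016,0,0,0,0],
    [1,0.0024,0.0018,0,0,0,0],
    [1,0.0023,0.0019,0,0,0,0],
    [1,0.0022,0.002,0,0,0,0],
    [1,0.0021,0.0022,0,0,0,0],
    [1,0.0019,0.0023,0,0,0,0]
  ]
}}

```text
time_s: 19.1
eef_pos: [677.5, 156.0, 206.5]
ee_rot: [-0.001, 0.991, 0.136, -0.002]
force: [-5.1, 0.6, 7.7]
grip_width: 0.18
grip_force: 26.1
```

```bash
python3 k.py
```

```text
t 19.1 pos [677.501  155.9726 206.4942] r 49.29254770386494 psi -0.7013285978102417 Fresist 4.555744241756524 Frad -2.368532366742463 Fz 7.708852232079205 w 0.17967484737851272 26.065673232078552
```

Emit:
{"fn": "send_rows", "kwargs": {
  "targets": [
    [1,0.0009,0.0012,0,0,0,0],
    [1,0.0009,0.0012,0,0,0,0],
    [1,0.0008,0.0012,0,0,0,0],
    [1,0.0008,0.0013,0,0,0,0],
    [1,0.0008,0.0013,0,0,0,0],
    [1,0.0007,0.0013,0,0,0,0],
    [1,0.0007,0.0013,0,0,0,0],
    [1,0.0006,0.0014,0,0,0,0],
    [1,0.0006,0.0014,0,0,0,0],
    [1,0.0006,0.0014,0,0,0,0]
  ]
}}

```text
time_s: 20.35
eef_pos: [688.0, 146.3, 206.5]
ee_rot: [-0.001, 0.991, 0.137, -0.001]
force: [-5.6, 5.1, 7.8]
grip_width: 0.179
grip_force: 26.1
```

```bash
python3 k.py
```

```text
t 20.35 pos [688.0081 146.3204 206.5175] r 49.278145039636264 psi -0.41081943605080756 Fresist 7.491708736180626 Frad -1.0874331385130696 Fz 7.78946819831146 w 0.17895400294362196 26.057209968566895
```

Emit:
{"fn": "send_rows", "kwargs": {
  "targets": [
    [1,0.0005,0.0014,0,0,0,0],
    [1,0.0005,0.0014,0,0,0,0],
    [1,0.0004,0.0014,0,0,0,0],
    [1,0.0004,0.0015,0,0,0,0],
    [1,0.0004,0.0015,0,0,0,0],
    [1,0.0003,0.0015,0,0,0,0],
    [1,0.0003,0.0015,0,0,0,0],
    [1,0.0002,0.0015,0,0,0,0],
    [1,0.0002,0.0015,0,0,0,0],
    [1,0.0001,0.0015,0,0,0,0]
  ]
}}

```text
time_s: 21.6
eef_pos: [695.4, 133.9, 206.6]
ee_rot: [-0.002, 0.991, 0.137, -0.001]
force: [-2.3, 8.3, 6.3]
grip_width: 0.183
grip_force: 26.0
```

```bash
python3 k.py
```

```text
t 21.6 pos [695.4221 133.8607 206.5692] r 49.29096101648481 psi -0.11556392886807931 Fresist 8.523621809720778 Frad 1.0105353413841807 Fz 6.308270180466298 w 0.18259106215639379 26.026171445846558
```

Emit:
{"fn": "send_rows", "kwargs": {
  "targets": [
    [1,0.0001,0.003,0,0,0,0],
    [1,-0.0001,0.003,0,0,0,0],
    [1,-0.0002,0.003,0,0,0,0],
    [1,-0.0004,0.003,0,0,0,0],
    [1,-0.0006,0.0029,0,0,0,0],
    [1,-0.0008,0.0029,0,0,0,0],
    [1,-0.0009,0.0028,0,0,0,0],
    [1,-0.0011,0.0028,0,0,0,0],
    [1,-0.0013,0.0027,0,0,0,0],
    [1,-0.0014,0.0026,0,0,0,0]
  ]
}}

```text
time_s: 22.85
eef_pos: [698.0, 104.2, 206.6]
ee_rot: [-0.002, 0.991, 0.137, 0.001]
force: [6.8, 7.5, 4.6]
grip_width: 0.184
grip_force: 25.8
```

```bash
python3 k.py
```

```text
t 22.85 pos [698.0486 104.2051 206.64  ] r 49.485469425875 psi 0.4967550784180631 Fresist 8.864149196666698 Frad 4.931182469787452 Fz 4.626424032439615 w 0.1839130227200499 25.830242335796356
```

Emit:
{"fn": "send_rows", "kwargs": {
  "targets": [
    [1,-0.0016,0.0025,0,0,0,0],
    [1,-0.0017,0.0024,0,0,0,0],
    [1,-0.0019,0.0023,0,0,0,0],
    [1,-0.002,0.0022,0,0,0,0],
    [1,-0.0022,0.0021,0,0,0,0],
    [1,-0.0023,0.002,0,0,0,0],
    [1,-0.0024,0.0018,0,0,0,0],
    [1,-0.0025,0.0017,0,0,0,0],
    [1,-0.0026,0.0015,0,0,0,0],
    [1,-0.0027,0.0014,0,0,0,0]
  ]
}}

```text
time_s: 24.1
eef_pos: [682.9, 77.8, 206.7]
ee_rot: [-0.001, 0.991, 0.136, 0.002]
force: [10.8, 2.4, 4.4]
grip_width: 0.183
grip_force: 25.7
```

```bash
python3 k.py
```

```text
t 24.1 pos [682.9156  77.7694 206.6684] r 49.976946525744665 psi 1.1191873965853527 Fresist 9.706504901497546 Frad 5.32298618695439 Fz 4.387925638591766 w 0.18338722873689303 25.747810006141663
```

Emit:
{"fn": "send_rows", "kwargs": {
  "targets": [
    [1,-0.0028,0.0012,0,0,0,0],
    [1,-0.0028,0.001,0,0,0,0],
    [1,-0.0029,0.0009,0,0,0,0],
    [1,-0.0029,0.0007,0,0,0,0],
    [1,-0.003,0.0005,0,0,0,0],
    [1,-0.003,0.0003,0,0,0,0],
    [1,-0.003,0.0001,0,0,0,0],
    [1,-0.003,0,0,0,0,0],
    [1,-0.003,-0.0002,0,0,0,0],
    [1,-0.003,-0.0004,0,0,0,0]
  ]
}}

```text
time_s: 25.35
eef_pos: [655.7, 65.0, 206.6]
ee_rot: [0.0, 0.991, 0.136, 0.002]
force: [9.1, -0.7, 3.0]
grip_width: 0.177
grip_force: 25.7
```

```bash
python3 k.py 8.014 0.05
```

```text
t 25.35 pos [655.6997  65.0343 206.6299] r 50.511452471545866 psi 1.7264301817455578 Fresist 8.910479568376951 Frad 1.7941709279079698 Fz 3.0150960257121846 w 0.17722123837861534 25.74221581220627
[[1, -0.0025, -0.0005, 0, 0, 0, 0], [1, -0.0024, -0.0006, 0, 0, 0, 0], [1, -0.0024, -0.0007, 0, 0, 0, 0], [1, -0.0024, -0.0008, 0, 0, 0, 0], [1, -0.0023, -0.0009, 0, 0, 0, 0], [1, -0.0023, -0.0011, 0, 0, 0, 0], [1, -0.0022, -0.0012, 0, 0, 0, 0], [1, -0.0022, -0.0013, 0, 0, 0, 0], [1, -0.0021, -0.0014, 0, 0, 0, 0], [1, -0.002, -0.0015, 0, 0, 0, 0]] end 8.514
```

Emit:
{"fn": "send_rows", "kwargs": {
  "targets": [
    [1,-0.0025,-0.0005,0,0,0,0],
    [1,-0.0024,-0.0006,0,0,0,0],
    [1,-0.0024,-0.0007,0,0,0,0],
    [1,-0.0024,-0.0008,0,0,0,0],
    [1,-0.0023,-0.0009,0,0,0,0],
    [1,-0.0023,-0.0011,0,0,0,0],
    [1,-0.0022,-0.0012,0,0,0,0],
    [1,-0.0022,-0.0013,0,0,0,0],
    [1,-0.0021,-0.0014,0,0,0,0],
    [1,-0.001,-0.0008,0,0,0,0]
  ]
}}

```text
time_s: 26.6
eef_pos: [632.1, 67.6, 206.6]
ee_rot: [0.001, 0.991, 0.136, 0.001]
force: [7.8, -4.0, 2.5]
grip_width: 0.181
grip_force: 25.8
```

```bash
python3 k.py
```

```text
t 26.6 pos [632.0794  67.6305 206.6019] r 50.76294868253367 psi 2.2000914466687416 Fresist 8.754658871624441 Frad 1.0459666830441783 Fz 2.531157269212004 w 0.18088853915656736 25.750207901000977
```

Emit:
{"fn": "send_rows", "kwargs": {
  "targets": [
    [-1,0,0,0,0,0,0],
    [-1,0,0,0,0,0,0],
    [-1,0,0,0,0,0,0],
    [-1,0,0,0,0,0,0],
    [-1,0,0,-0.03,0,0,0],
    [-1,0,0,-0.03,0,0,0],
    [-1,0,0,-0.03,0,0,0],
    [-1,-0.04,0,-0.01,0,0,0],
    [-1,-0.04,0,0,0,0,0],
    [-1,0,0,0,0,0,0]
  ]
}}

```text
time_s: 27.85
eef_pos: [552.7, 46.4, 306.9]
ee_rot: [-0.0, 0.991, 0.136, -0.0]
force: [0.2, -0.3, 0.4]
grip_width: 0.998
grip_force: 0.0
```

```bash
python3 - <<'E'
from m import *
a=ctrl.capture("scene");b=ctrl.capture("side")
B=lambda p,box:seg(p,(20,150,60),(35,255,255),box)[0]
X,r=tri([(a,B(a,(360,160,60,70))),(b,B(b,(230,190,60,70)))]);print(X,r,ctrl.sense()["force"])
save(b,"c3",(200,190,180,150),4);save(a,"c2",(280,160,180,150),4)
E
```

```text
[670.3  69.7 224.3] [0.6, 0.6] [-0.4  0.3  0.3]
```

View pics/c3.png

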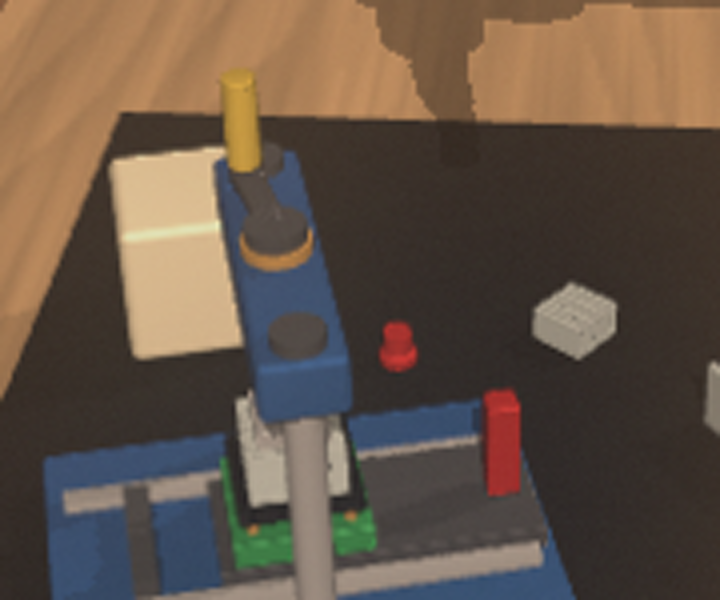

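View pics/c2.png

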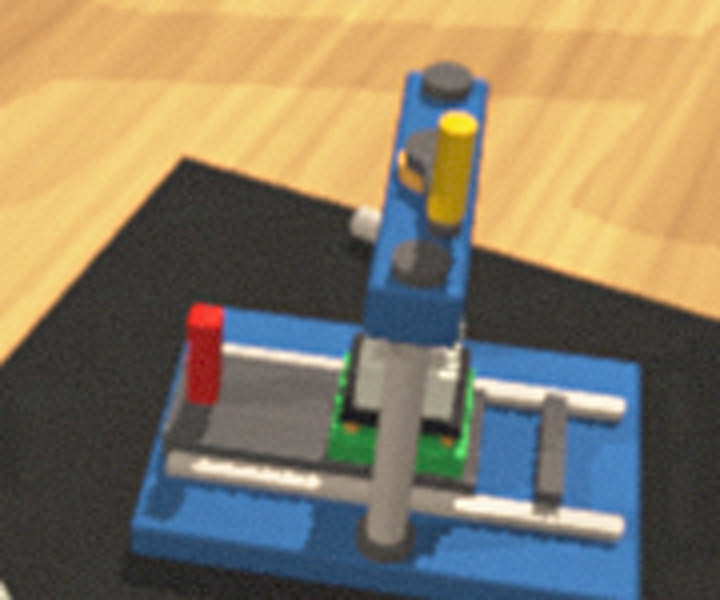

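Both crops show the tray fully in, with the heatsink under the foot and the plate pushed down into the green block. The crank sprang back about 0.12 turn, which is within the allowed 0.15. The fuse cap, plug and speaker look undisturbed, so I'm handing in.

```bash
python3 -c "
from rig import ctrl
print(ctrl.finish_job())"
```

```text
the job is handed in; nothing more can be done
None
```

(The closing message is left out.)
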